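# Feel the gap under a heat sink's clamp bar with a tapered feeler

## Task

Pick up the tapered feeler gauge, lay it flat on the heat sink and slide its thin end straight into the gap under the sprung steel bar until it just binds with a light drag of about 5 newtons - never force it. Then let go and leave the gauge lying flat on the heat sink, nipped lightly under the bar, and do not disturb the things around it.

Things in the scene. Friction and masses are not known exactly. Their poses are not given: they have to be found in the camera images.
- feeler: Tapered feeler gauge, loose, about 80 g: yellow ribbed handle block 38 (x) x 22 (y) x 42 (z) mm and a steel wedge blade, 24 wide, sticking out 90 along +x. Origin: centre of the handle's underside, +z up. Handle and blade share one flat underside (z=0). The blade's top slopes evenly 1 in 8: 3 mm thick at its thin end (x=109), 14.25 at the handle's face (x=19).
- feeler_tip (a point): Middle of the lower edge of the feeler blade's thin end, 109 mm from the feeler's origin along its +x, at underside height.
- heatsink: Heat sink, fixed: aluminium plate on dark fins, 230 (x) x 130 (y) x 45 (z) mm, flat face on top at z=45. Origin: centre of its underside. At x=+50 a red bridge straddles the face: posts 114 apart in y, cross beam 14 thick in x, top 45 to 51 above the face; it carries the sprung bar. Black transistors 5 mm high line both long edges; the middle 80 mm is clear.
- gap (a point): Point on the heat sink's top face midway between the posts, straight below the bar; axes as the heat sink's, +x is the way to slide in. The bar is a level steel rod, 10 mm diameter, 98 long, along y. Its underside stands 5 to 10.5 mm above the face, differently each time and not measured; it gives upward on springs, about 8 N per mm.
- meter: Bystander: orange hand-held multimeter lying flat, loose, 130 x 70 x 32 mm, origin under its centre.
- screwjar: Bystander: small glass jar with a blue cap, loose, 52 mm diameter, 60 mm high, origin under its centre.
- driver: Bystander: red-handled screwdriver lying on the bench, loose, along its x, blade to +x.
- lay (a point): Point on the heat sink's top face in the middle of its clear part, 80 mm before the bar (the face runs 165 mm from the bar to its near edge, so the whole feeler lies on it before going in). Pushing the nipped blade further in takes roughly 1 to 2 times the force the bar nips it with.
There are look-alikes about, which are no part of the job. What is shaped like the feeler but brown is not meant.

How it is judged:
On the way, in this order (a step that is already met when the one before it is completed fails the run):
1. the feeler has been lifted off the bench to the heat sink's height (height (world z) of feeler above 0.04 m), for 0.1 s.
2. the blade's thin end is past the bar and the bar nips it onto the heat sink (x of feeler_tip in the frame of gap above 0.008 m and z of feeler_tip in the frame of gap below 0.006 m and contact force between feeler and heatsink above 1.8 N), for 0.2 s.
At the end, for the whole second after the job is handed in: The feeler rests released, flat on the heat sink (0.04 rad), along its x (0.15 rad), thin end at least 8 mm past the bar's line and within 30 mm of the middle, lightly nipped: bearing on the heat sink with 1.8 to 8 N in all (its own weight is under 1 N) (x of feeler_tip in the frame of gap above 0.008 m and y of feeler_tip in the frame of gap between -0.03 and 0.03 m and angle between the x axis of feeler and the x axis of heatsink, either way round below 0.15 rad and angle between feeler's own z axis and vertical below 0.04 rad and contact force between feeler and heatsink between 1.8 and 8 N and linear speed of feeler below 0.01 m/s); the robot touches nothing.
It fails at once if the feeler was forced: with its thin end under the bar it was jammed against the heat sink with more than 20 N (x of feeler_tip in the frame of gap above 0 m and contact force between feeler and heatsink above 20 N).
It fails at once if the multimeter was disturbed (over 20 mm) (distance of meter from where it was at the start of the episode above 0.02 m).
It fails at once if the screw jar was disturbed (over 20 mm) (distance of screwjar from where it was at the start of the episode above 0.02 m).
It fails at once if the screwdriver was disturbed (over 20 mm) (distance of driver from where it was at the start of the episode above 0.02 m).
It also fails if it takes over 64 s, if anything falls off the work surface, if the arm or the gripper's body presses on something with over 40 N, if the wrist force passes 120 N, or if a joint passes its speed limit or range.

## Robot

A 7-joint arm with a two-finger parallel gripper is mounted at the origin on the work surface. World frame = base frame: x ahead of the robot, y to its left, z up, the work surface at z = 0. Lengths are in m, angles in rad, forces in N, time in s.
With the tool pointing down it reaches from about 0.4 to 0.85 m from the base axis. Payload 4.5 kg.
Tool frame: the origin (TCP) lies on the mounting face of the last link; the fingertips stand 166 mm ahead of it and the grasp point (between the pads) lies 147 mm ahead of it; y points along the fingers, z is the direction in which the jaws open and shut, and the axes are right-handed (so a half turn about y gives the same grasp; the last joint's range is limited). The gripper opens to 88 mm and grips with 3 to 60 N. Pads are 18 mm wide; open, the fingers measure 123 mm over their backs; the gripper's body (75 mm by 187 mm) begins 45 mm behind the grasp point.
Start: joints at [-1.18, 0.689, -0.195, 1.565, 0.157, 0.902, -0.215], TCP at [0.218, 0.586, 0.405] pointing down, gripper open.
Joint ranges: [-3.01, 3.01], [-0.46, 2.08], [-1.47, 1.51], [0.13, 2.56], [-1, 4.14], [0.04, 2.09], [-2.66, 2.66]. Speed limits (rad/s): [2.57, 2.57, 3.14, 3.14, 3.14, 3.14, 3.14].

## Interface

Orientations are given as a unit quaternion [x, y, z, w].
In Python, from plant import r gives the robot as it stands.
- The arm moves only by the tool arm_command, never from a script. Its argument "deltas" is a list of rows, each an object of numbers: "dx", "dy", "dz": the shift along the tool's x, y, z each as a share of 1000 mm, from -1 to 1; "wx", "wy", "wz": the turn, a rotation vector about the tool's x, y, z each as a share of 45 degrees, from -1 to 1. In form: [{"dx": .., "dy": .., "dz": .., "wx": .., "wy": .., "wz": ..}, ...]. A call has exactly 5 rows; each row is the pose to reach, as a shift and turn from the pose commanded when the call began, along the tool's axes at that moment; what a row does not reach only later rows make up. A row lasts 1/10 s, in which the tool goes at most 50 mm and 8.59 degrees, less where a joint would pass 70% of its speed; a pose out of reach is approached as far as the arm can. A call with a number of a shift or a turn outside -1 to 1 is refused whole. A call with a gripper value outside its range is refused whole. "claw" is the opening, from -1 (shut) to 1 (fully open), set as the call begins (left out, the last holds). The fingers move at their own pace and stop on an object; "grip_force" is the grip in N (left out, the last holds). Time passes only in rows, so rows that repeat a pose let the fingers close, or fill a call up. It gives the time, the measured TCP pose, the force and the opening at its end, in the units of the state.
- r.get_state(): the state, without advancing time (a new reading comes with each control period).
- r.snapshot(name): name is "scene" or "top"; returns the picture (420x560x3 uint8, red, green, blue); there is no depth.
- r.get_calibration(name): a dict with "vertical_fov" (degrees; the focal length in pixels is half the picture's height over the tangent of half this angle, whatever the lens; pixels are square), "cx", "cy" (the principal point, pixels), "k1" (the pictures are not rectified: a ray, as slopes to the right and down, at radius r is drawn at 1 + k1 r^2 times it, then the intrinsics apply), "R" (3x3) and "t" (3): a world point X has camera coordinates R X + t. Camera axes: x right, y down, z forward; pixel columns grow to the right and rows downward; lengths in m; the calibration is good to about 2 mm. A picture is of the moment at which its call begins. get_calibration takes no time and is no camera call.
- r.finish_job(): hands the job in, once; it reports no verdict.
The state is a dict: "clock": time; "q": joint angles; "qd": joint speeds; "joint_torque": joint torques, N m; "tool_pos": TCP position; "eef_rot": TCP orientation; "contact_force": force on the tool from outside, world axes, zero at the start; "moment": the same for the moment, N m; "opening": opening from 0.0 (shut) to 1.0 (fully open).
Only numpy, scipy, OpenCV 4.12 (cv2) and the standard library are available. Lean on these libraries where they do the work, as an engineer would, in place of code of your own. Each camera call takes 0.05 s, during which the arm holds its last target.

## Working session

There is one attempt and no reset: what is moved stays moved. The work goes in short steps, Python scripts to look and compute and a tool call to move; the robot and the scene stay as the last step left them, time stands still between calls to the robot, and variables do not carry over. Pictures are saved under pics/ and viewed, and the job is handed in when it is done.

Besides the shell and the picture viewer there is one more tool, called after "Request:" as name(argument=value, ...), one argument or row to a line, values as JSON. arm_command: Moves the arm, as the interface text tells. Shift numbers are shares of 1000 mm and turn numbers shares of 45 degrees, none past 1 either way. Its arguments: {"type":"object","properties":{"deltas":{"type":"array","items":{"type":"object","properties":{"dx":{"type":"number","minimum":-1,"maximum":1},"dy":{"type":"number","minimum":-1,"maximum":1},"dz":{"type":"number","minimum":-1,"maximum":1},"wx":{"type":"number","minimum":-1,"maximum":1},"wy":{"type":"number","minimum":-1,"maximum":1},"wz":{"type":"number","minimum":-1,"maximum":1}}}},"claw":{"type":"number"},"grip_force":{"type":"number"}},"required":["deltas"]}

```bash
ls; mkdir -p pics
python3 - <<'E'
from plant import r
import cv2
for n in("scene","top"):
    im=r.snapshot(n); cv2.imwrite(f"pics/{n}0.png",im[:,:,::-1]); print(n,r.get_calibration(n))
print(r.get_state())
E
```

```text
pics
scene {'vertical_fov': 49.18586065223274, 'cx': 275.9892455168517, 'cy': 201.43934619782306, 'k1': -0.05065227207792642, 'R': array([[-0.8439896 ,  0.53613248, -0.01560527],
       [ 0.4560046 ,  0.70192518, -0.54713879],
       [-0.28238515, -0.46889552, -0.83689642]]), 't': array([ 0.44418943, -0.17768799,  1.21847294])}
top {'vertical_fov': 55.6112529556923, 'cx': 273.7446350258965, 'cy': 206.53291754153705, 'k1': -0.08198158345892079, 'R': array([[-7.48763755e-03, -9.99971758e-01,  6.46294130e-04],
       [-9.86181258e-01,  7.27740519e-03, -1.65510016e-01],
       [ 1.65500639e-01, -1.87664217e-03, -9.86207897e-01]]), 't': array([-0.03022457,  0.50693   ,  0.91645308])}
{'clock': 0.1, 'q': array([-1.18019804,  0.68992398, -0.19452354,  1.56621043,  0.15731943,
        0.90252007, -0.21508077]), 'qd': array([-0.00032341, -0.00348431,  0.00072069, -0.0025635 , -0.00100955,
       -0.00142397,  0.00032156]), 'joint_torque': array([-3.43871332e-03, -5.28494060e+01, -1.27150789e+00, -1.53836489e+01,
       -5.24968060e-02,  2.06669007e-03,  3.38901395e-05]), 'tool_pos': array([0.21822111, 0.58536087, 0.40398309]), 'eef_rot': array([ 0.69647785, -0.12549981,  0.12538426, -0.69530366]), 'contact_force': array([ 0.35843267, -0.15366552, -0.06347772]), 'moment': array([ 0.01876455,  0.00992972, -0.02073891]), 'opening': 1.000214950454928}
```

View pics/scene0.png

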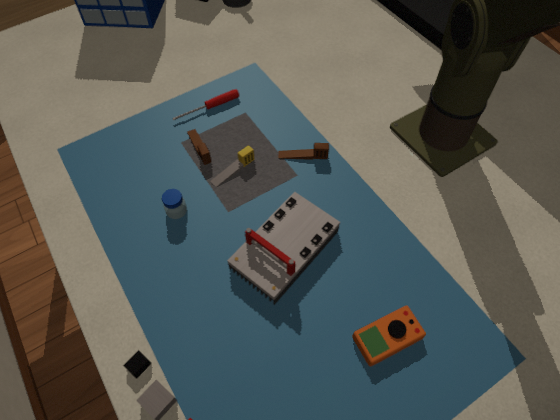

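View pics/top0.png

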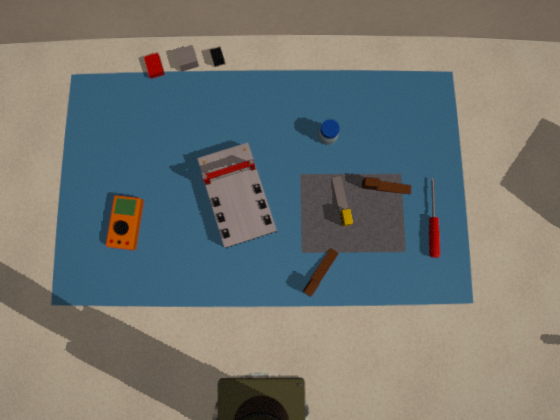

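Candidates for the feeler in the top picture:
- Yellow handle at (347,217), with a steel blade to (338,178).
- Brown look-alike at (387,187).
- Brown look-alike at (320,272).

The yellow one fits the description, so I'll check it in a close crop.

```bash
cat > h.py <<'E'
import numpy as np,cv2
from plant import r
def cal(n):
    c=r.get_calibration(n); f=210/np.tan(np.radians(c['vertical_fov']/2)); return c,f
def proj(n,X):
    c,f=cal(n); P=np.atleast_2d(X)@c['R'].T+c['t']; s=P[:,:2]/P[:,2:]; k=1+c['k1']*(s**2).sum(1,keepdims=True)
    return s*k*f+[c['cx'],c['cy']]
def ray(n,uv):
    c,f=cal(n); K=np.array([[f,0,c['cx']],[0,f,c['cy']],[0,0,1]])
    d=(np.array(uv,float)-[c['cx'],c['cy']])/f; s=d.copy()
    for _ in range(30): s=d/(1+c['k1']*(s@s))
    return -c['R'].T@c['t'], c['R'].T@np.array([s[0],s[1],1])
def onz(n,uv,z):
    o,d=ray(n,uv); return o+d*(z-o[2])/d[2]
def crop(src,dst,x0,y0,x1,y1,k):
    im=cv2.imread(src)[y0:y1,x0:x1]; cv2.imwrite(dst,cv2.resize(im,None,fx=k,fy=k,interpolation=cv2.INTER_CUBIC))
E
python3 - <<'E'
from h import *
crop("pics/top0.png","pics/c1.png",300,160,400,235,8)
crop("pics/top0.png","pics/c2.png",180,130,290,260,4.5)
crop("pics/scene0.png","pics/c3.png",200,130,270,200,8)
crop("pics/scene0.png","pics/c4.png",220,185,350,305,5)
E
```

```text
(no output)
```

View pics/c1.png

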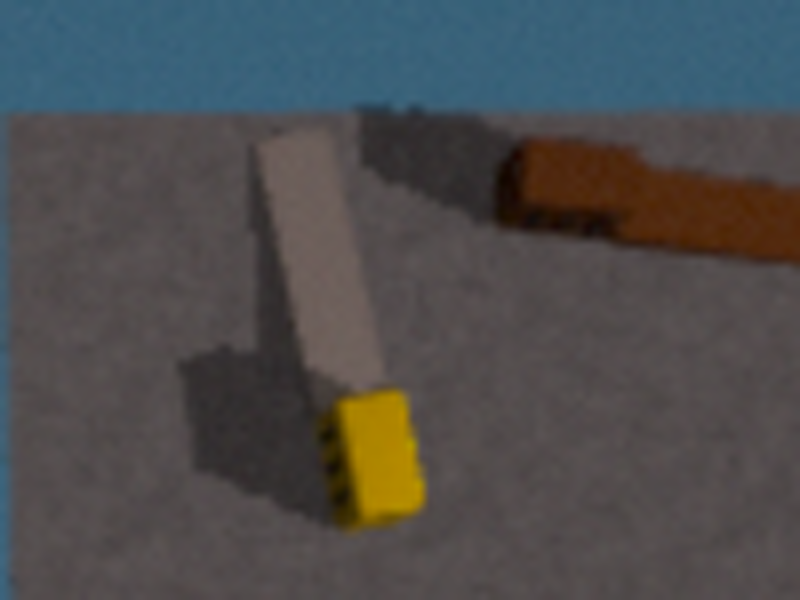

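View pics/c2.png

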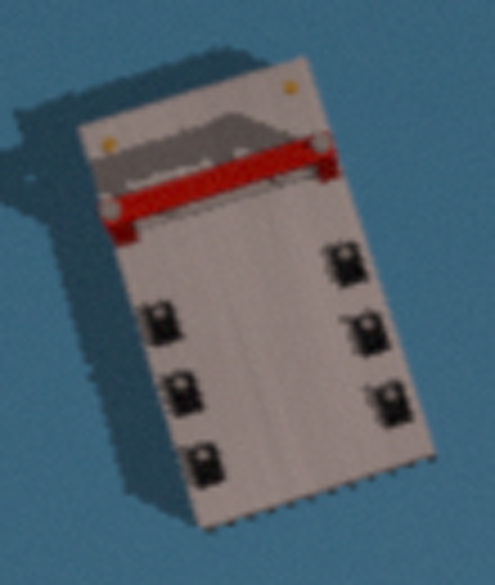

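View pics/c3.png

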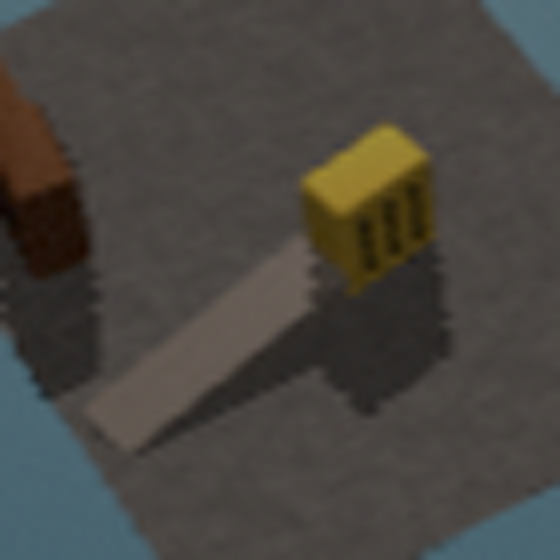

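View pics/c4.png

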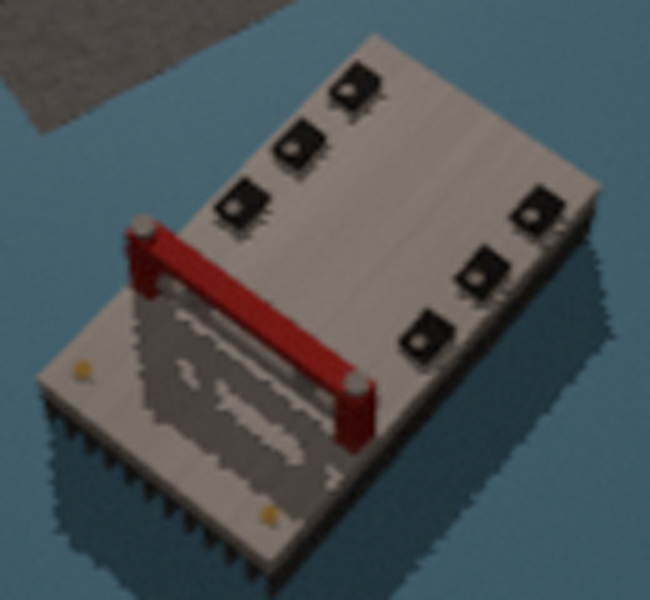

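```bash
cat > fit.py <<'E'
from h import *
from scipy.optimize import least_squares
def un(p,k,o): return (np.array(p)+.5)/k-.5+np.array(o)
def fit(sets,x0):
    def res(p,full=True):
        c,s=np.cos(p[2]),np.sin(p[2]);out=[]
        for n,L,U in sets:
            L=np.array(L,float);X=np.c_[p[0]+c*L[:,0]-s*L[:,1],p[1]+s*L[:,0]+c*L[:,1],L[:,2]]
            out.append((proj(n,X)-U).ravel())
        return np.concatenate(out)
    q=least_squares(res,x0,loss='soft_l1'); print(np.round(q.x,4)); 
    i=0;R=res(q.x)
    for n,L,U in sets: print(n,np.round(R[i:i+2*len(L)].reshape(-1,2),1).tolist()); i+=2*len(L)
    return q.x
E
python3 - <<'E'
from fit import *
H=[(.115,.065,.045),(.115,-.065,.045),(-.115,-.065,.045),(-.115,.065,.045)]
ht=("top",H,un([(80,128),(308,57),(435,455),(203,530)],4.5,(180,130)))
hs=("scene",H,un([(270,565),(38,380),(375,35),(600,187)],5,(220,185)))
F=[(.019,.011,.042),(.019,-.011,.042),(-.019,-.011,.042),(-.019,.011,.042),(.109,.012,.003),(.109,-.012,.003)]
ft=("top",F,un([(338,403),(408,390),(426,508),(352,528),(258,147),(328,127)],8,(300,160)))
fs=("scene",F,un([(345,213),(302,183),(385,122),(432,158),(135,452),(88,408)],8,(200,130)))
for s in ([ht],[hs],[ht,hs]): fit(s,[.5,0,.2])
for s in ([ft],[fs],[ft,fs]): fit(s,[.5,-.2,.2])
for n,uv,z in(("top",(329,130),.06),("top",(387,187),.02),("top",(434,238),.02),("top",(124,222),.03)): print(onz(n,uv,z))
E
```

```text
[0.5384 0.0561 0.3051]
top [[0.1, 0.0], [-0.1, 0.1], [0.4, -0.1], [-0.4, -0.0]]
[0.5406 0.0596 0.3087]
scene [[0.1, -0.1], [-0.2, 0.0], [-0.2, 0.0], [0.3, 0.0]]
[0.5394 0.0578 0.3072]
top [[-0.6, -0.3], [-0.9, -0.3], [-0.3, -0.6], [-1.0, -0.4]]
scene [[0.0, -1.1], [-0.2, -1.0], [-0.1, -0.7], [0.3, -0.7]]
[ 0.4808 -0.2104  0.1525]
top [[-0.6, -0.3], [-0.4, -0.1], [0.3, 0.6], [0.6, -0.5], [-0.2, -0.3], [0.3, 0.8]]
[ 0.4827 -0.2094  0.1739]
scene [[-0.1, 0.8], [-0.4, -0.5], [0.8, -0.9], [0.6, -0.5], [-0.3, 0.6], [-0.3, 0.3]]
[ 0.4816 -0.2101  0.162 ]
top [[-0.8, -0.5], [-0.6, -0.4], [0.2, 0.2], [0.6, -0.7], [-0.7, -0.5], [-0.2, 0.5]]
scene [[-0.0, 0.4], [-0.2, -1.0], [1.1, -1.2], [0.8, -0.8], [-0.4, -0.1], [-0.3, -0.4]]
[ 0.69307781 -0.17092848  0.06      ]
[ 0.5578998  -0.31783349  0.02      ]
[ 0.42879002 -0.42881081  0.02      ]
[0.47300803 0.33337705 0.03      ]
```

```bash
cat > mv.py <<'E'
from h import *
from scipy.spatial.transform import Rotation as Ro
def want(yaw,flip=False):
    x=np.array([np.cos(yaw),np.sin(yaw),0]);y=np.array([0,0,-1.]);z=np.cross(x,y)
    M=np.c_[x,y,z]
    if flip: M=np.c_[-x,y,-z]
    return Ro.from_matrix(M)
def delta(target,yaw,flip=False,s=None):
    s=s or r.get_state(); R=Ro.from_quat(s['eef_rot'])
    d=R.inv().apply(np.array(target)-s['tool_pos'])
    w=(R.inv()*want(yaw,flip)).as_rotvec()
    print('d',np.round(d,4),'w45',np.round(w/(np.pi/4),4),'steps',np.linalg.norm(d)/.05,np.degrees(np.linalg.norm(w))/8.59)
def st():
    s=r.get_state();R=Ro.from_quat(s['eef_rot']).as_matrix()
    print('t',round(s['clock'],2),'p',np.round(s['tool_pos'],4),'F',np.round(s['contact_force'],2),'op',round(s['opening'],3)); return s,R
E
python3 - <<'E'
from mv import *
s,R=st();print(np.round(R,3))
for f in(0,1): delta([.45,.2,.40],.162,f)
E
```

```text
t 0.1 p [0.2182 0.5854 0.404 ] F [ 0.36 -0.15 -0.06] op 1.0
[[ 0.937 -0.     0.349]
 [-0.349 -0.002  0.937]
 [ 0.    -1.    -0.002]]
d [ 0.3517  0.0045 -0.2802] w45 [ 2.100e-03 -6.604e-01 -4.000e-04] steps 8.994227460365734 3.4597198460341474
d [ 0.3517  0.0045 -0.2802] w45 [5.0000e-04 3.3396e+00 2.8000e-03] steps 8.994227460365734 17.49489725397946
```

Request:
arm_command(
  deltas=[
    {"dx":0.039,"dz":-0.031,"wy":-0.13},
    {"dx":0.078,"dz":-0.062,"wy":-0.26},
    {"dx":0.117,"dz":-0.093,"wy":-0.4},
    {"dx":0.156,"dz":-0.124,"wy":-0.53},
    {"dx":0.195,"dz":-0.155,"wy":-0.66},
  ],
)

```text
invalid input at $.deltas[0]: expected keys dx, dy, dz, wx, wy, wz
```

Run:
```python
from mv import *
s,R=st();print(np.round(R,3))
delta([.45,.2,.40],.162)
delta([.48,-.21,.30],.162)
```

```text
t 0.1 p [0.2182 0.5854 0.404 ] F [ 0.36 -0.15 -0.06] op 1.0
[[ 0.937 -0.     0.349]
 [-0.349 -0.002  0.937]
 [ 0.    -1.    -0.002]]
d [ 0.3517  0.0045 -0.2802] w45 [ 2.100e-03 -6.604e-01 -4.000e-04] steps 8.994227460365734 3.4597198460341474
d [ 0.523   0.1051 -0.6537] w45 [ 2.100e-03 -6.604e-01 -4.000e-04] steps 16.875302505645976 3.4597198460341474
```

Request:
arm_command(
  deltas=[
    {"dx":0.039,"dy":0,"dz":-0.031,"wx":0,"wy":-0.13,"wz":0},
    {"dx":0.078,"dy":0,"dz":-0.062,"wx":0,"wy":-0.26,"wz":0},
    {"dx":0.117,"dy":0,"dz":-0.093,"wx":0,"wy":-0.4,"wz":0},
    {"dx":0.156,"dy":0,"dz":-0.124,"wx":0,"wy":-0.53,"wz":0},
    {"dx":0.195,"dy":0,"dz":-0.155,"wx":0,"wy":-0.66,"wz":0},
  ],
)

```text
clock: 0.6
tool_pos: [0.3475, 0.3704, 0.4045]
eef_rot: [0.705, 0.059, -0.059, -0.704]
contact_force: [1.0, 0.6, 0.3]
opening: 0.998
```

Run:
```python
from mv import *
s,R=st();print(np.round(R,3))
delta([.45,.2,.40],.162)
delta([.48,-.21,.30],.162)
```

```text
t 0.6 p [0.3475 0.3704 0.4045] F [0.95 0.65 0.27] op 0.998
[[ 0.986 -0.    -0.165]
 [ 0.165 -0.001  0.986]
 [-0.    -1.    -0.   ]]
d [ 0.0729  0.0046 -0.185 ] w45 [ 0.0006  0.0053 -0.0002] steps 3.9778436323864383 0.028222277979635134
d [ 0.0346  0.1048 -0.5943] w45 [ 0.0006  0.0053 -0.0002] steps 12.088701325832503 0.028222277979635134
```

Request:
arm_command(
  deltas=[
    {"dx":0.018,"dy":0,"dz":-0.046,"wx":0,"wy":0,"wz":0},
    {"dx":0.036,"dy":0,"dz":-0.092,"wx":0,"wy":0,"wz":0},
    {"dx":0.054,"dy":0,"dz":-0.139,"wx":0,"wy":0,"wz":0},
    {"dx":0.073,"dy":0,"dz":-0.185,"wx":0,"wy":0,"wz":0},
    {"dx":0.069,"dy":0,"dz":-0.233,"wx":0,"wy":0,"wz":0},
  ],
)

```text
clock: 1.1
tool_pos: [0.455, 0.1516, 0.4046]
eef_rot: [-0.704, -0.057, 0.055, 0.705]
contact_force: [0.2, -0.3, -0.0]
opening: 0.999
```

Run:
```python
from mv import *
s,R=st();print(np.round(R,3))
delta([.48,-.21,.35],.162)
```

```text
t 1.1 p [0.455  0.1516 0.4046] F [ 0.15 -0.35 -0.03] op 0.999
[[ 0.987  0.003 -0.159]
 [ 0.159  0.001  0.987]
 [ 0.003 -1.     0.001]]
d [-0.0329  0.0541 -0.361 ] w45 [-0.0013 -0.0031  0.0036] steps 7.331167278204723 0.026076235820823128
```

Request:
arm_command(
  deltas=[
    {"dx":-0.004,"dy":0.007,"dz":-0.048,"wx":0,"wy":0,"wz":0},
    {"dx":-0.009,"dy":0.014,"dz":-0.096,"wx":0,"wy":0,"wz":0},
    {"dx":-0.013,"dy":0.021,"dz":-0.144,"wx":0,"wy":0,"wz":0},
    {"dx":-0.018,"dy":0.028,"dz":-0.192,"wx":0,"wy":0,"wz":0},
    {"dx":-0.022,"dy":0.035,"dz":-0.24,"wx":0,"wy":0,"wz":0},
  ],
  claw=0.2,
)

```text
clock: 1.6
tool_pos: [0.469, -0.089, 0.3693]
eef_rot: [-0.705, -0.057, 0.057, 0.705]
contact_force: [0.7, -0.7, -0.2]
opening: 0.601
```

Run:
```python
from mv import *
s,R=st();print(np.round(R,3))
delta([.4816,-.2101,.26],.162)
for uv in((335,252),(328,249),(309,295)):print(onz('top',uv,.01))
```

```text
t 1.6 p [ 0.469  -0.089   0.3693] F [ 0.68 -0.74 -0.24] op 0.601
[[ 0.987 -0.    -0.161]
 [ 0.161  0.     0.987]
 [-0.    -1.     0.   ]]
d [-0.007   0.1093 -0.1216] w45 [-0.0002 -0.0004 -0.0005] steps 3.272595604286632 0.0035540469962688256
[ 0.39802869 -0.18330365  0.01      ]
[ 0.40553645 -0.16629724  0.01      ]
[ 0.29517512 -0.11744418  0.01      ]
```

Request:
arm_command(
  deltas=[
    {"dx":-0.002,"dy":0.015,"dz":-0.04,"wx":0,"wy":0,"wz":0},
    {"dx":-0.004,"dy":0.035,"dz":-0.08,"wx":0,"wy":0,"wz":0},
    {"dx":-0.007,"dy":0.06,"dz":-0.115,"wx":0,"wy":0,"wz":0},
    {"dx":-0.007,"dy":0.09,"dz":-0.122,"wx":0,"wy":0,"wz":0},
    {"dx":-0.007,"dy":0.109,"dz":-0.122,"wx":0,"wy":0,"wz":0},
  ],
)

```text
clock: 2.1
tool_pos: [0.4812, -0.2109, 0.2585]
eef_rot: [0.705, 0.055, -0.056, -0.705]
contact_force: [-0.6, -0.0, 0.7]
opening: 0.598
```

Run:
```python
from mv import *
s,R=st()
delta([.4816,-.2101,.173],.162)
cv2.imwrite("pics/s1.png",r.snapshot("scene")[:,:,::-1]);cv2.imwrite("pics/t1.png",r.snapshot("top")[:,:,::-1])
crop("pics/s1.png","pics/s1c.png",180,100,320,205,5.5)
```

```text
t 2.1 p [ 0.4812 -0.2109  0.2585] F [-0.57 -0.02  0.66] op 0.598
d [0.0007 0.0855 0.0008] w45 [ 0.0001 -0.0062 -0.0028] steps 1.709928897936834 0.035530384149579784
```

View pics/s1c.png

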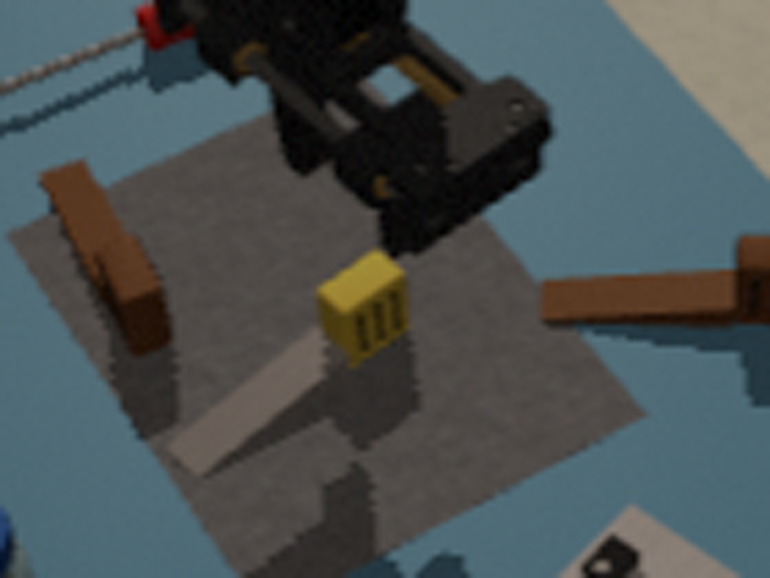

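The scene crop shows the fingers centred above the yellow handle, at about crop (365,290), with nothing in the way. I'm descending and closing.

Request:
arm_command(
  deltas=[
    {"dx":0,"dy":0.03,"dz":0,"wx":0,"wy":0,"wz":0},
    {"dx":0.001,"dy":0.055,"dz":0.001,"wx":0,"wy":0,"wz":0},
    {"dx":0.001,"dy":0.075,"dz":0.001,"wx":0,"wy":0,"wz":0},
    {"dx":0.001,"dy":0.085,"dz":0.001,"wx":0,"wy":0,"wz":0},
    {"dx":0.001,"dy":0.085,"dz":0.001,"wx":0,"wy":0,"wz":0},
  ],
)

```text
clock: 2.7
tool_pos: [0.483, -0.2068, 0.1754]
eef_rot: [-0.705, -0.057, 0.058, 0.705]
contact_force: [-0.4, -0.5, 0.4]
opening: 0.602
```

Request:
arm_command(
  deltas=[
    {"dx":0,"dy":0,"dz":0,"wx":0,"wy":0,"wz":0},
    {"dx":0,"dy":0,"dz":0,"wx":0,"wy":0,"wz":0},
    {"dx":0,"dy":0,"dz":0,"wx":0,"wy":0,"wz":0},
    {"dx":0,"dy":0,"dz":0,"wx":0,"wy":0,"wz":0},
    {"dx":0,"dy":0,"dz":0,"wx":0,"wy":0,"wz":0},
  ],
  claw=-1,
  grip_force=15,
)

```text
clock: 3.2
tool_pos: [0.4831, -0.2076, 0.1763]
eef_rot: [0.705, 0.057, -0.057, -0.705]
contact_force: [-0.9, 1.0, 5.2]
opening: 0.248
```

Run:
```python
from mv import *
s,R=st();print(np.round(R,3))
```

```text
t 3.2 p [ 0.4831 -0.2076  0.1763] F [-0.92  1.    5.15] op 0.248
[[ 0.987  0.001 -0.161]
 [ 0.161 -0.001  0.987]
 [ 0.001 -1.    -0.001]]
```

Request:
arm_command(
  deltas=[
    {"dx":0,"dy":-0.01,"dz":0,"wx":0,"wy":0,"wz":0},
    {"dx":0,"dy":-0.04,"dz":0,"wx":0,"wy":0,"wz":0},
    {"dx":0,"dy":-0.08,"dz":0,"wx":0,"wy":0,"wz":0},
    {"dx":0,"dy":-0.1,"dz":0,"wx":0,"wy":0,"wz":0},
    {"dx":0,"dy":-0.1,"dz":0,"wx":0,"wy":0,"wz":0},
  ],
)

```text
clock: 3.7
tool_pos: [0.4836, -0.2077, 0.2787]
eef_rot: [0.705, 0.059, -0.055, -0.704]
contact_force: [0.4, 1.1, -1.6]
opening: 0.251
```

Run:
```python
from mv import *
s,R=st();print(np.round(R,3))
cv2.imwrite("pics/s2.png",r.snapshot("scene")[:,:,::-1])
crop("pics/s2.png","pics/s2c.png",180,80,320,185,5.5)
st()
```

```text
t 3.7 p [ 0.4836 -0.2077  0.2787] F [ 0.43  1.1  -1.59] op 0.251
[[ 0.987  0.005 -0.16 ]
 [ 0.16  -0.001  0.987]
 [ 0.005 -1.    -0.002]]
t 3.75 p [ 0.483  -0.2076  0.2771] F [ 0.05 -0.5  -0.42] op 0.245
```

View pics/s2c.png

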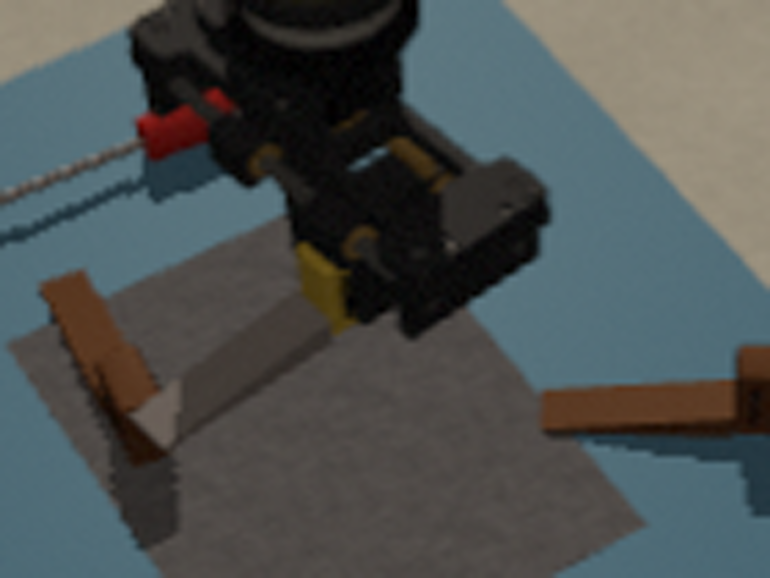

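Run:
```python
from fit import *
p=.16
o=np.array([.4823,-.2075,.1008]);c,s=np.cos(.1615),np.sin(.1615)
U=un([(172,450),(130,410),(345,335)],5.5,(180,80)); print(U)
for pit in(-.05,0,.05,.1):
    # pitch about grasp (z=.026), positive = nose up
    L=np.array([(.109,.012,.003),(.109,-.012,.003),(.019,.011,0.)])-[0,0,.026]
    x=L[:,0]*np.cos(pit)-L[:,2]*np.sin(pit);z=L[:,0]*np.sin(pit)+L[:,2]*np.cos(pit)+.026
    X=np.c_[o[0]+c*x-s*L[:,1],o[1]+s*x+c*L[:,1],o[2]+z]
    print(pit,(proj('scene',X)-U).round(1).tolist())
```

```text
[[210.86363636 161.40909091]
 [203.22727273 154.13636364]
 [242.31818182 140.5       ]]
-0.05 [[0.7, 1.3], [2.1, 2.5], [-0.8, 1.3]]
0 [[-0.0, 0.1], [1.4, 1.3], [-1.2, 1.3]]
0.05 [[-0.7, -1.1], [0.7, 0.1], [-1.7, 1.3]]
0.1 [[-1.3, -2.5], [0.0, -1.3], [-2.1, 1.3]]
```

Run:
```python
from mv import *
s,R=st()
delta([.462,.033,.30],.307)
```

```text
t 3.75 p [ 0.483  -0.2076  0.2771] F [ 0.05 -0.5  -0.42] op 0.245
d [ 0.0179 -0.0232  0.2408] w45 [ 0.0016 -0.1857  0.0029] steps 4.8515973624838695 0.9732315600360719
```

Request:
arm_command(
  deltas=[
    {"dx":0,"dy":-0.015,"dz":0.03,"wx":0,"wy":0,"wz":0},
    {"dx":0.003,"dy":-0.023,"dz":0.07,"wx":0,"wy":-0.05,"wz":0},
    {"dx":0.007,"dy":-0.023,"dz":0.11,"wx":0,"wy":-0.1,"wz":0},
    {"dx":0.012,"dy":-0.023,"dz":0.155,"wx":0,"wy":-0.15,"wz":0},
    {"dx":0.015,"dy":-0.023,"dz":0.2,"wx":0.002,"wy":-0.186,"wz":0.003},
  ],
)

```text
clock: 4.25
tool_pos: [0.4649, -0.0061, 0.2977]
eef_rot: [-0.698, -0.107, 0.11, 0.699]
contact_force: [1.5, 0.3, -1.1]
opening: 0.249
```

Run:
```python
from mv import *
s,R=st()
delta([.462,.033,.26],.307)
```

```text
t 4.25 p [ 0.4649 -0.0061  0.2977] F [ 1.54  0.27 -1.13] op 0.249
d [0.0092 0.0377 0.038 ] w45 [-0.003   0.0019 -0.0051] steps 1.087364044541698 0.032508057805873354
```

Request:
arm_command(
  deltas=[
    {"dx":0.004,"dy":0,"dz":0.02,"wx":0,"wy":0,"wz":0},
    {"dx":0.009,"dy":0.01,"dz":0.038,"wx":0,"wy":0,"wz":0},
    {"dx":0.009,"dy":0.035,"dz":0.038,"wx":0,"wy":0,"wz":0},
    {"dx":0.009,"dy":0.058,"dz":0.038,"wx":0,"wy":0,"wz":0},
    {"dx":0.009,"dy":0.058,"dz":0.038,"wx":0,"wy":0,"wz":0},
  ],
)

```text
clock: 4.75
tool_pos: [0.4611, 0.0318, 0.238]
eef_rot: [-0.698, -0.106, 0.112, 0.699]
contact_force: [0.4, -0.3, -1.4]
opening: 0.25
```

Run:
```python
from mv import *
cv2.imwrite("pics/s3.png",r.snapshot("scene")[:,:,::-1]);cv2.imwrite("pics/t3.png",r.snapshot("top")[:,:,::-1])
crop("pics/s3.png","pics/s3c.png",220,165,350,305,4.2)
crop("pics/t3.png","pics/t3c.png",180,130,290,260,4.5)
s,R=st();print(np.round(R,3))
delta([.462,.033,.221],.307)
```

```text
t 4.85 p [0.462  0.0315 0.2401] F [ 0.58  0.97 -0.53] op 0.254
[[ 0.953 -0.005 -0.303]
 [ 0.303  0.     0.953]
 [-0.005 -1.     0.002]]
d [0.0006 0.0191 0.0014] w45 [-0.0023  0.0013 -0.0063] steps 0.3840111023119505 0.03564287085738288
```

View pics/s3c.png

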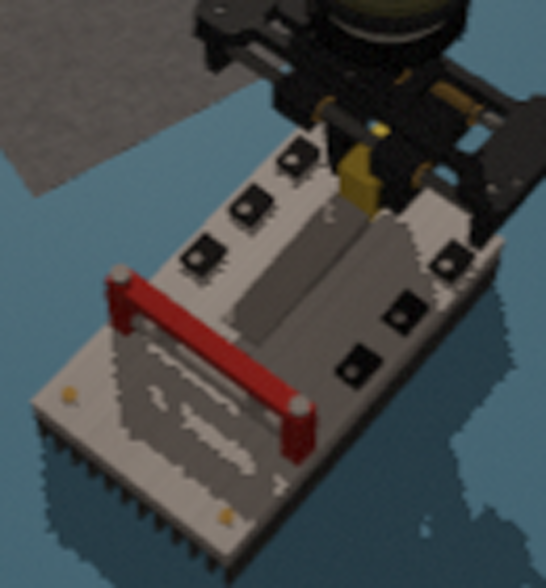

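View pics/t3c.png

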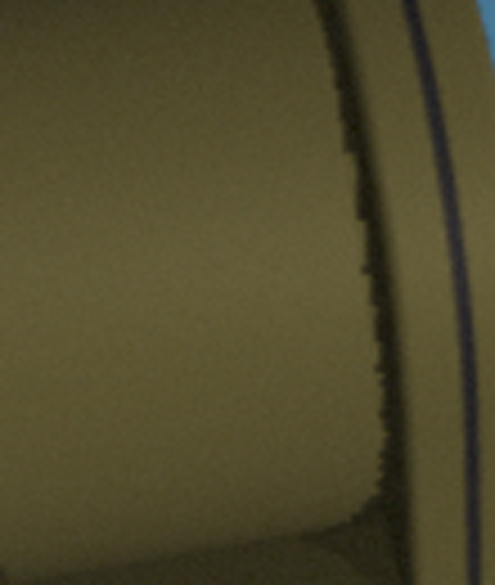

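The blade hangs level over the clear middle strip, in line with it. Its tip is about 20 mm short of the bar, at scene crop (255,330). I'm lowering it.

Request:
arm_command(
  deltas=[
    {"dx":0,"dy":0.006,"dz":0.001,"wx":0,"wy":0,"wz":-0.003},
    {"dx":0,"dy":0.011,"dz":0.001,"wx":0,"wy":0,"wz":-0.003},
    {"dx":0,"dy":0.014,"dz":0.001,"wx":0,"wy":0,"wz":-0.003},
    {"dx":0,"dy":0.016,"dz":0.001,"wx":0,"wy":0,"wz":-0.003},
    {"dx":0,"dy":0.016,"dz":0.001,"wx":0,"wy":0,"wz":-0.003},
  ],
)

```text
clock: 5.35
tool_pos: [0.4621, 0.0324, 0.2246]
eef_rot: [-0.698, -0.108, 0.108, 0.699]
contact_force: [-0.1, 0.0, -1.1]
opening: 0.249
```

```bash
cat > avg.py <<'E'
from mv import *
import sys
def avg(n=4):
    F=[];P=[]
    for i in range(n):
        if i: r.snapshot("scene")
        s=r.get_state();F.append(s['contact_force']);P.append(s['tool_pos'])
    F=np.array(F);P=np.mean(P,0);x=np.array([np.cos(.307),np.sin(.307),0]);y=np.array([-x[1],x[0],0])
    l=P-[.5394,.0578,.045]
    m=F.mean(0)
    print('t',round(s['clock'],2),'P',P.round(4),'gapx of tip~',round(l@x-.05+.108,4),'y',round(l@y,4),'Fx',round(m@x,2),'Fy',round(m@y,2),'Fz',round(m[2],2),'sd',F.std(0).round(2),'mom',s['moment'].round(2),'op',round(s['opening'],3),'R',Ro.from_quat(s['eef_rot']).as_matrix()[2,:].round(3))
if __name__=='__main__': avg(int(sys.argv[1]) if len(sys.argv)>1 else 4)
E
python3 avg.py
```

```text
t 5.5 P [0.4621 0.0324 0.2248] gapx of tip~ -0.0233 y -0.0009 Fx -0.2 Fy -0.02 Fz -0.86 sd [0.18 0.33 0.52] mom [ 0.04  0.03 -0.04] op 0.251 R [ 0.    -1.     0.002]
```

Hanging free, Fz averages about -0.9 N, which is the gauge's weight. Next, 1 mm steps down.

Request:
arm_command(
  deltas=[
    {"dx":0,"dy":0.001,"dz":0,"wx":0,"wy":0,"wz":0},
    {"dx":0,"dy":0.002,"dz":0,"wx":0,"wy":0,"wz":0},
    {"dx":0,"dy":0.002,"dz":0,"wx":0,"wy":0,"wz":0},
    {"dx":0,"dy":0.002,"dz":0,"wx":0,"wy":0,"wz":0},
    {"dx":0,"dy":0.002,"dz":0,"wx":0,"wy":0,"wz":0},
  ],
)

```text
clock: 6.0
tool_pos: [0.4621, 0.0324, 0.2228]
eef_rot: [-0.698, -0.108, 0.108, 0.699]
contact_force: [0.4, 0.3, -1.0]
opening: 0.253
```

```bash
python3 avg.py
```

```text
t 6.15 P [0.4621 0.0324 0.2228] gapx of tip~ -0.0233 y -0.0008 Fx 0.04 Fy 0.05 Fz -0.79 sd [0.77 0.29 0.37] mom [0.05 0.06 0.  ] op 0.249 R [ 0.    -1.     0.002]
```

Request:
arm_command(
  deltas=[
    {"dx":0,"dy":0.001,"dz":0,"wx":0,"wy":0,"wz":0},
    {"dx":0,"dy":0.001,"dz":0,"wx":0,"wy":0,"wz":0},
    {"dx":0,"dy":0.001,"dz":0,"wx":0,"wy":0,"wz":0},
    {"dx":0,"dy":0.001,"dz":0,"wx":0,"wy":0,"wz":0},
    {"dx":0,"dy":0.001,"dz":0,"wx":0,"wy":0,"wz":0},
  ],
)

```text
clock: 6.65
tool_pos: [0.4621, 0.0324, 0.2218]
eef_rot: [-0.698, -0.108, 0.108, 0.699]
contact_force: [0.0, 0.5, -1.2]
opening: 0.246
```

```bash
python3 avg.py
```

```text
t 6.8 P [0.4621 0.0324 0.2218] gapx of tip~ -0.0233 y -0.0008 Fx 0.18 Fy 0.37 Fz -0.98 sd [0.17 0.43 0.17] mom [0.09 0.07 0.05] op 0.251 R [ 0.    -1.     0.002]
```

Request:
arm_command(
  deltas=[
    {"dx":0,"dy":0.001,"dz":0,"wx":0,"wy":0,"wz":0},
    {"dx":0,"dy":0.001,"dz":0,"wx":0,"wy":0,"wz":0},
    {"dx":0,"dy":0.001,"dz":0,"wx":0,"wy":0,"wz":0},
    {"dx":0,"dy":0.001,"dz":0,"wx":0,"wy":0,"wz":0},
    {"dx":0,"dy":0.001,"dz":0,"wx":0,"wy":0,"wz":0},
  ],
)

```text
clock: 7.3
tool_pos: [0.462, 0.0325, 0.2213]
eef_rot: [-0.698, -0.108, 0.108, 0.699]
contact_force: [-0.4, 0.3, 6.2]
opening: 0.248
```

```bash
python3 avg.py
```

```text
t 7.45 P [0.462  0.0325 0.2213] gapx of tip~ -0.0234 y -0.0008 Fx -0.48 Fy 0.71 Fz 5.73 sd [0.28 0.44 0.36] mom [ 0.11  0.2  -0.04] op 0.247 R [ 0.001 -1.     0.002]
```

Request:
arm_command(
  deltas=[
    {"dx":0,"dy":0.001,"dz":0,"wx":0,"wy":0,"wz":0},
    {"dx":0,"dy":0.001,"dz":0,"wx":0,"wy":0,"wz":0},
    {"dx":0,"dy":0.001,"dz":0,"wx":0,"wy":0,"wz":0},
    {"dx":0,"dy":0.001,"dz":0,"wx":0,"wy":0,"wz":0},
    {"dx":0,"dy":0.001,"dz":0,"wx":0,"wy":0,"wz":0},
  ],
)

```text
clock: 7.95
tool_pos: [0.462, 0.0325, 0.221]
eef_rot: [-0.698, -0.109, 0.108, 0.699]
contact_force: [-2.0, 1.0, 14.4]
opening: 0.248
```

```bash
python3 avg.py
```

```text
t 8.1 P [0.462  0.0325 0.2209] gapx of tip~ -0.0235 y -0.0007 Fx -1.62 Fy 1.29 Fz 14.85 sd [0.14 0.23 0.38] mom [ 0.15  0.43 -0.09] op 0.25 R [ 0.001 -1.     0.001]
```

Request:
arm_command(
  deltas=[
    {"dx":0,"dy":-0.0013,"dz":0,"wx":0,"wy":0,"wz":0},
    {"dx":0,"dy":-0.0013,"dz":0,"wx":0,"wy":0,"wz":0},
    {"dx":0,"dy":-0.0013,"dz":0,"wx":0,"wy":0,"wz":0},
    {"dx":0,"dy":-0.0013,"dz":0,"wx":0,"wy":0,"wz":0},
    {"dx":0,"dy":-0.0013,"dz":0,"wx":0,"wy":0,"wz":0},
  ],
)

```text
clock: 8.6
tool_pos: [0.4622, 0.0325, 0.221]
eef_rot: [-0.698, -0.108, 0.108, 0.699]
contact_force: [0.0, 0.5, 1.8]
opening: 0.249
```

```bash
python3 avg.py
```

```text
t 8.75 P [0.4622 0.0325 0.221 ] gapx of tip~ -0.0233 y -0.0008 Fx 0.31 Fy 0.11 Fz 1.89 sd [0.25 0.42 0.45] mom [ 0.03 -0.02  0.01] op 0.251 R [ 0.    -1.     0.002]
```

Request:
arm_command(
  deltas=[
    {"dx":0.005,"dy":0,"dz":0,"wx":0,"wy":0,"wz":0},
    {"dx":0.01,"dy":0,"dz":0,"wx":0,"wy":0,"wz":0},
    {"dx":0.015,"dy":0,"dz":0,"wx":0,"wy":0,"wz":0},
    {"dx":0.02,"dy":0,"dz":0,"wx":0,"wy":0,"wz":0},
    {"dx":0.02,"dy":0,"dz":0,"wx":0,"wy":0,"wz":0},
  ],
)

```text
clock: 9.25
tool_pos: [0.4826, 0.0389, 0.221]
eef_rot: [-0.698, -0.109, 0.107, 0.7]
contact_force: [1.5, 0.4, 1.6]
opening: 0.245
```

```bash
python3 avg.py
```

```text
t 9.4 P [0.4822 0.0389 0.221 ] gapx of tip~ -0.0023 y -0.0008 Fx 1.21 Fy 0.37 Fz 0.27 sd [0.49 0.2  0.81] mom [ 0.04 -0.06  0.01] op 0.248 R [ 0.002 -1.     0.002]
```

Request:
arm_command(
  deltas=[
    {"dx":0.003,"dy":0,"dz":0,"wx":0,"wy":0,"wz":0},
    {"dx":0.006,"dy":0,"dz":0,"wx":0,"wy":0,"wz":0},
    {"dx":0.009,"dy":0,"dz":0,"wx":0,"wy":0,"wz":0},
    {"dx":0.012,"dy":0,"dz":0,"wx":0,"wy":0,"wz":0},
    {"dx":0.012,"dy":0,"dz":0,"wx":0,"wy":0,"wz":0},
  ],
)

```text
clock: 9.9
tool_pos: [0.4934, 0.0424, 0.221]
eef_rot: [-0.698, -0.109, 0.108, 0.7]
contact_force: [-0.6, -0.4, -0.9]
opening: 0.25
```

```bash
python3 avg.py
```

```text
t 10.05 P [0.4932 0.0423 0.221 ] gapx of tip~ 0.0093 y -0.0008 Fx 0.25 Fy 0.13 Fz -0.88 sd [0.48 0.5  0.1 ] mom [ 0.09 -0.07  0.01] op 0.253 R [ 0.001 -1.     0.002]
```

Request:
arm_command(
  deltas=[
    {"dx":0.001,"dy":0,"dz":0,"wx":0,"wy":0,"wz":0},
    {"dx":0.002,"dy":0,"dz":0,"wx":0,"wy":0,"wz":0},
    {"dx":0.003,"dy":0,"dz":0,"wx":0,"wy":0,"wz":0},
    {"dx":0.003,"dy":0,"dz":0,"wx":0,"wy":0,"wz":0},
    {"dx":0.003,"dy":0,"dz":0,"wx":0,"wy":0,"wz":0},
  ],
)

```text
clock: 10.55
tool_pos: [0.4957, 0.0431, 0.2211]
eef_rot: [-0.698, -0.109, 0.108, 0.699]
contact_force: [0.5, 0.2, -0.2]
opening: 0.247
```

```bash
python3 avg.py
```

```text
t 10.7 P [0.4956 0.0431 0.221 ] gapx of tip~ 0.0118 y -0.0008 Fx -0.09 Fy 0.31 Fz -0.66 sd [0.4  0.2  0.35] mom [0.05 0.   0.04] op 0.251 R [ 0.    -1.     0.002]
```

Request:
arm_command(
  deltas=[
    {"dx":0.001,"dy":0.0002,"dz":0,"wx":0,"wy":0,"wz":0},
    {"dx":0.002,"dy":0.0002,"dz":0,"wx":0,"wy":0,"wz":0},
    {"dx":0.003,"dy":0.0002,"dz":0,"wx":0,"wy":0,"wz":0},
    {"dx":0.003,"dy":0.0002,"dz":0,"wx":0,"wy":0,"wz":0},
    {"dx":0.003,"dy":0.0002,"dz":0,"wx":0,"wy":0,"wz":0},
  ],
)

```text
clock: 11.2
tool_pos: [0.4976, 0.0437, 0.221]
eef_rot: [-0.698, -0.108, 0.109, 0.699]
contact_force: [-3.7, -0.5, 6.1]
opening: 0.248
```

```bash
python3 avg.py
```

```text
t 11.35 P [0.4976 0.0437 0.221 ] gapx of tip~ 0.0139 y -0.0009 Fx -3.18 Fy 0.62 Fz 6.04 sd [0.41 0.23 0.24] mom [-0.14  0.71  0.03] op 0.245 R [-0.002 -1.     0.001]
```

Request:
arm_command(
  deltas=[
    {"dx":0.001,"dy":0,"dz":0,"wx":0,"wy":0,"wz":0},
    {"dx":0.002,"dy":0,"dz":0,"wx":0,"wy":0,"wz":0},
    {"dx":0.003,"dy":0,"dz":0,"wx":0,"wy":0,"wz":0},
    {"dx":0.003,"dy":0,"dz":0,"wx":0,"wy":0,"wz":0},
    {"dx":0.003,"dy":0,"dz":0,"wx":0,"wy":0,"wz":0},
  ],
)

```text
clock: 11.85
tool_pos: [0.5004, 0.0444, 0.221]
eef_rot: [-0.698, -0.108, 0.109, 0.699]
contact_force: [-3.5, -1.1, 6.1]
opening: 0.249
```

```bash
python3 avg.py
```

```text
t 12.0 P [0.5004 0.0444 0.221 ] gapx of tip~ 0.0168 y -0.001 Fx -3.95 Fy -0.22 Fz 5.83 sd [0.18 0.37 0.18] mom [-0.19  0.69  0.03] op 0.255 R [-0.002 -1.     0.001]
```

Request:
arm_command(
  deltas=[
    {"dx":0,"dy":-0.0005,"dz":0,"wx":0,"wy":0,"wz":0},
    {"dx":0,"dy":-0.0005,"dz":0,"wx":0,"wy":0,"wz":0},
    {"dx":0,"dy":-0.0005,"dz":0,"wx":0,"wy":0,"wz":0},
    {"dx":0,"dy":-0.0005,"dz":0,"wx":0,"wy":0,"wz":0},
    {"dx":0,"dy":-0.0005,"dz":0,"wx":0,"wy":0,"wz":0},
  ],
)

```text
clock: 12.5
tool_pos: [0.5013, 0.045, 0.2213]
eef_rot: [-0.698, -0.108, 0.108, 0.699]
contact_force: [-0.9, 0.0, -1.8]
opening: 0.249
```

```bash
python3 avg.py
```

```text
t 12.65 P [0.5013 0.0449 0.2213] gapx of tip~ 0.0177 y -0.0008 Fx -0.04 Fy 0.14 Fz -1.2 sd [0.55 0.26 0.58] mom [0.08 0.02 0.03] op 0.247 R [ 0.    -1.     0.002]
```

Request:
arm_command(
  deltas=[
    {"dx":0.001,"dy":0,"dz":0,"wx":0,"wy":0,"wz":0},
    {"dx":0.002,"dy":0,"dz":0,"wx":0,"wy":0,"wz":0},
    {"dx":0.003,"dy":0,"dz":0,"wx":0,"wy":0,"wz":0},
    {"dx":0.003,"dy":0,"dz":0,"wx":0,"wy":0,"wz":0},
    {"dx":0.003,"dy":0,"dz":0,"wx":0,"wy":0,"wz":0},
  ],
)

```text
clock: 13.15
tool_pos: [0.504, 0.0458, 0.2214]
eef_rot: [-0.698, -0.108, 0.108, 0.699]
contact_force: [0.3, 0.4, -1.6]
opening: 0.245
```

```bash
python3 avg.py
```

```text
t 13.3 P [0.504  0.0458 0.2214] gapx of tip~ 0.0206 y -0.0008 Fx -0.17 Fy -0.23 Fz -1.07 sd [0.22 0.42 0.37] mom [ 0.02  0.01 -0.04] op 0.249 R [ 0.    -1.     0.002]
```

Request:
arm_command(
  deltas=[
    {"dx":0.001,"dy":0,"dz":0,"wx":0,"wy":0,"wz":0},
    {"dx":0.002,"dy":0,"dz":0,"wx":0,"wy":0,"wz":0},
    {"dx":0.003,"dy":0,"dz":0,"wx":0,"wy":0,"wz":0},
    {"dx":0.003,"dy":0,"dz":0,"wx":0,"wy":0,"wz":0},
    {"dx":0.003,"dy":0,"dz":0,"wx":0,"wy":0,"wz":0},
  ],
)

```text
clock: 13.8
tool_pos: [0.5069, 0.0467, 0.2213]
eef_rot: [-0.698, -0.108, 0.108, 0.699]
contact_force: [-0.4, -0.2, -1.0]
opening: 0.251
```

```bash
python3 avg.py
```

```text
t 13.95 P [0.5069 0.0467 0.2213] gapx of tip~ 0.0236 y -0.0008 Fx -0.07 Fy -0.52 Fz -0.93 sd [0.37 0.29 0.23] mom [ 0.05  0.   -0.01] op 0.248 R [ 0.    -1.     0.002]
```

Request:
arm_command(
  deltas=[
    {"dx":0.001,"dy":0,"dz":0,"wx":0,"wy":0,"wz":0},
    {"dx":0.002,"dy":0,"dz":0,"wx":0,"wy":0,"wz":0},
    {"dx":0.003,"dy":0,"dz":0,"wx":0,"wy":0,"wz":0},
    {"dx":0.003,"dy":0,"dz":0,"wx":0,"wy":0,"wz":0},
    {"dx":0.003,"dy":0,"dz":0,"wx":0,"wy":0,"wz":0},
  ],
)

```text
clock: 14.45
tool_pos: [0.5098, 0.0476, 0.2213]
eef_rot: [-0.698, -0.108, 0.108, 0.699]
contact_force: [-0.7, -0.4, -1.0]
opening: 0.249
```

```bash
python3 avg.py 3
```

```text
t 14.55 P [0.5097 0.0476 0.2214] gapx of tip~ 0.0266 y -0.0008 Fx -0.31 Fy -0.27 Fz -1.02 sd [0.36 0.14 0.72] mom [0.08 0.   0.01] op 0.248 R [ 0.    -1.     0.002]
```

Request:
arm_command(
  deltas=[
    {"dx":0.001,"dy":0,"dz":0,"wx":0,"wy":0,"wz":0},
    {"dx":0.002,"dy":0,"dz":0,"wx":0,"wy":0,"wz":0},
    {"dx":0.003,"dy":0,"dz":0,"wx":0,"wy":0,"wz":0},
    {"dx":0.003,"dy":0,"dz":0,"wx":0,"wy":0,"wz":0},
    {"dx":0.003,"dy":0,"dz":0,"wx":0,"wy":0,"wz":0},
  ],
)

```text
clock: 15.05
tool_pos: [0.5126, 0.0485, 0.2213]
eef_rot: [-0.698, -0.108, 0.108, 0.699]
contact_force: [0.3, 0.1, -0.3]
opening: 0.246
```

```bash
python3 avg.py 3
```

```text
t 15.15 P [0.5126 0.0485 0.2214] gapx of tip~ 0.0296 y -0.0008 Fx 0.38 Fy -0.01 Fz -0.66 sd [0.12 0.05 0.28] mom [0.01 0.04 0.02] op 0.247 R [ 0.    -1.     0.002]
```

Request:
arm_command(
  deltas=[
    {"dx":0.001,"dy":0,"dz":0,"wx":0,"wy":0,"wz":0},
    {"dx":0.002,"dy":0,"dz":0,"wx":0,"wy":0,"wz":0},
    {"dx":0.003,"dy":0,"dz":0,"wx":0,"wy":0,"wz":0},
    {"dx":0.003,"dy":0,"dz":0,"wx":0,"wy":0,"wz":0},
    {"dx":0.003,"dy":0,"dz":0,"wx":0,"wy":0,"wz":0},
  ],
)

```text
clock: 15.65
tool_pos: [0.5155, 0.0494, 0.2214]
eef_rot: [-0.698, -0.108, 0.108, 0.699]
contact_force: [-1.1, -0.4, -1.2]
opening: 0.245
```

```bash
python3 avg.py 3
```

```text
t 15.75 P [0.5154 0.0494 0.2213] gapx of tip~ 0.0326 y -0.0008 Fx -0.23 Fy -0.21 Fz -0.94 sd [0.76 0.32 0.21] mom [ 0.06  0.02 -0.07] op 0.251 R [ 0.    -1.     0.002]
```

Request:
arm_command(
  deltas=[
    {"dx":0.001,"dy":0,"dz":0,"wx":0,"wy":0,"wz":0},
    {"dx":0.002,"dy":0,"dz":0,"wx":0,"wy":0,"wz":0},
    {"dx":0.003,"dy":0,"dz":0,"wx":0,"wy":0,"wz":0},
    {"dx":0.003,"dy":0,"dz":0,"wx":0,"wy":0,"wz":0},
    {"dx":0.003,"dy":0,"dz":0,"wx":0,"wy":0,"wz":0},
  ],
)

```text
clock: 16.25
tool_pos: [0.5183, 0.0503, 0.2214]
eef_rot: [-0.698, -0.108, 0.108, 0.699]
contact_force: [-0.9, -1.2, -0.3]
opening: 0.245
```

```bash
python3 avg.py 3
```

```text
t 16.35 P [0.5183 0.0503 0.2214] gapx of tip~ 0.0356 y -0.0008 Fx -0.37 Fy -0.43 Fz -0.77 sd [0.61 0.49 0.32] mom [0.09 0.06 0.01] op 0.246 R [ 0.    -1.     0.002]
```

Request:
arm_command(
  deltas=[
    {"dx":0.001,"dy":0,"dz":0,"wx":0,"wy":0,"wz":0},
    {"dx":0.002,"dy":0,"dz":0,"wx":0,"wy":0,"wz":0},
    {"dx":0.003,"dy":0,"dz":0,"wx":0,"wy":0,"wz":0},
    {"dx":0.003,"dy":0,"dz":0,"wx":0,"wy":0,"wz":0},
    {"dx":0.003,"dy":0,"dz":0,"wx":0,"wy":0,"wz":0},
  ],
)

```text
clock: 16.85
tool_pos: [0.5212, 0.0512, 0.2213]
eef_rot: [-0.698, -0.108, 0.108, 0.699]
contact_force: [1.1, 0.1, 0.1]
opening: 0.248
```

```bash
python3 avg.py 3
```

```text
t 16.95 P [0.5212 0.0512 0.2213] gapx of tip~ 0.0386 y -0.0008 Fx -0.03 Fy -0.4 Fz -0.68 sd [0.7  0.36 0.52] mom [0.05 0.04 0.07] op 0.248 R [ 0.    -1.     0.002]
```

Request:
arm_command(
  deltas=[
    {"dx":0.001,"dy":0,"dz":0,"wx":0,"wy":0,"wz":0},
    {"dx":0.002,"dy":0,"dz":0,"wx":0,"wy":0,"wz":0},
    {"dx":0.003,"dy":0,"dz":0,"wx":0,"wy":0,"wz":0},
    {"dx":0.003,"dy":0,"dz":0,"wx":0,"wy":0,"wz":0},
    {"dx":0.003,"dy":0,"dz":0,"wx":0,"wy":0,"wz":0},
  ],
)

```text
clock: 17.45
tool_pos: [0.5241, 0.0521, 0.2213]
eef_rot: [-0.698, -0.108, 0.108, 0.699]
contact_force: [-0.2, 0.6, -0.9]
opening: 0.246
```

```bash
python3 avg.py 3
```

```text
t 17.55 P [0.524  0.0521 0.2213] gapx of tip~ 0.0416 y -0.0008 Fx -0.23 Fy 0.46 Fz -0.6 sd [0.08 0.16 0.23] mom [-0.    0.06  0.01] op 0.248 R [ 0.    -1.     0.002]
```

Request:
arm_command(
  deltas=[
    {"dx":0.001,"dy":0,"dz":0,"wx":0,"wy":0,"wz":0},
    {"dx":0.002,"dy":0,"dz":0,"wx":0,"wy":0,"wz":0},
    {"dx":0.003,"dy":0,"dz":0,"wx":0,"wy":0,"wz":0},
    {"dx":0.003,"dy":0,"dz":0,"wx":0,"wy":0,"wz":0},
    {"dx":0.003,"dy":0,"dz":0,"wx":0,"wy":0,"wz":0},
  ],
)

```text
clock: 18.05
tool_pos: [0.5268, 0.053, 0.2213]
eef_rot: [-0.698, -0.108, 0.109, 0.699]
contact_force: [-0.5, 0.3, -1.5]
opening: 0.249
```

Run:
```python
from avg import *
avg(3)
cv2.imwrite("pics/s4.png",r.snapshot("scene")[:,:,::-1])
crop("pics/s4.png","pics/s4c.png",220,165,350,305,4.2)
```

```text
t 18.15 P [0.5268 0.053  0.2213] gapx of tip~ 0.0445 y -0.0008 Fx -0.85 Fy -0.08 Fz -1.72 sd [0.33 0.46 0.32] mom [-0.    0.17  0.08] op 0.247 R [-0.    -1.     0.002]
```

View pics/s4c.png

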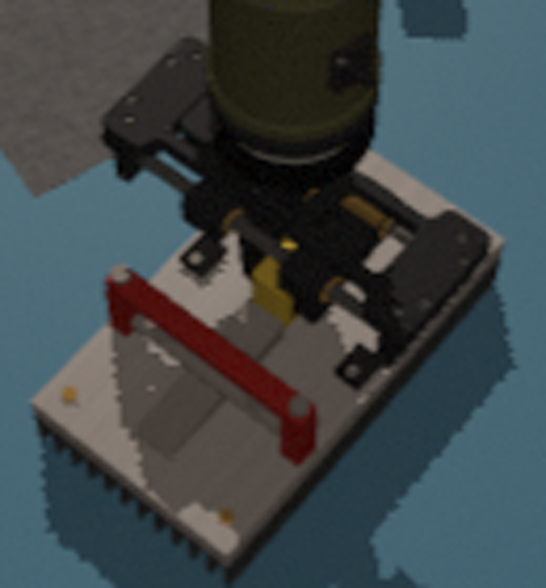

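The tip is past the bar, at about crop (160,440), and aligned. The first signs of contact are there: Fx -0.85, and Fz down to -1.7. I'm lowering a hair so the gauge rests on the face, then creeping in 1 mm at a time.

Request:
arm_command(
  deltas=[
    {"dx":0.0005,"dy":0.0002,"dz":0,"wx":0,"wy":0,"wz":0},
    {"dx":0.001,"dy":0.0002,"dz":0,"wx":0,"wy":0,"wz":0},
    {"dx":0.001,"dy":0.0002,"dz":0,"wx":0,"wy":0,"wz":0},
    {"dx":0.001,"dy":0.0002,"dz":0,"wx":0,"wy":0,"wz":0},
    {"dx":0.001,"dy":0.0002,"dz":0,"wx":0,"wy":0,"wz":0},
  ],
)

```text
clock: 18.7
tool_pos: [0.5277, 0.0533, 0.2211]
eef_rot: [-0.698, -0.108, 0.109, 0.699]
contact_force: [-1.4, -0.6, -1.2]
opening: 0.251
```

```bash
python3 avg.py 6
```

```text
t 18.95 P [0.5277 0.0533 0.2211] gapx of tip~ 0.0455 y -0.0008 Fx -1.91 Fy -0.27 Fz -1.37 sd [0.28 0.4  0.29] mom [-0.11  0.35  0.01] op 0.25 R [-0.    -1.     0.002]
```

Request:
arm_command(
  deltas=[
    {"dx":0.0005,"dy":0.0002,"dz":0,"wx":0,"wy":0,"wz":0},
    {"dx":0.001,"dy":0.0002,"dz":0,"wx":0,"wy":0,"wz":0},
    {"dx":0.001,"dy":0.0002,"dz":0,"wx":0,"wy":0,"wz":0},
    {"dx":0.001,"dy":0.0002,"dz":0,"wx":0,"wy":0,"wz":0},
    {"dx":0.001,"dy":0.0002,"dz":0,"wx":0,"wy":0,"wz":0},
  ],
)

```text
clock: 19.45
tool_pos: [0.5283, 0.0535, 0.221]
eef_rot: [-0.698, -0.108, 0.109, 0.699]
contact_force: [-5.4, -1.9, 4.2]
opening: 0.247
```

```bash
python3 avg.py 6
```

```text
t 19.7 P [0.5283 0.0535 0.221 ] gapx of tip~ 0.0461 y -0.0008 Fx -5.18 Fy 0.09 Fz 3.83 sd [0.32 0.34 0.62] mom [-0.28  0.97 -0.03] op 0.246 R [-0.001 -1.     0.002]
```

Request:
arm_command(
  deltas=[
    {"dx":0.0005,"dy":-0.00015,"dz":0,"wx":0,"wy":0,"wz":0},
    {"dx":0.001,"dy":-0.00015,"dz":0,"wx":0,"wy":0,"wz":0},
    {"dx":0.001,"dy":-0.00015,"dz":0,"wx":0,"wy":0,"wz":0},
    {"dx":0.001,"dy":-0.00015,"dz":0,"wx":0,"wy":0,"wz":0},
    {"dx":0.001,"dy":-0.00015,"dz":0,"wx":0,"wy":0,"wz":0},
  ],
)

```text
clock: 20.2
tool_pos: [0.5294, 0.0538, 0.221]
eef_rot: [-0.698, -0.108, 0.109, 0.699]
contact_force: [-4.2, -0.6, 2.3]
opening: 0.248
```

```bash
python3 avg.py 6
```

```text
t 20.45 P [0.5294 0.0538 0.221 ] gapx of tip~ 0.0472 y -0.0008 Fx -5.36 Fy 0.61 Fz 2.38 sd [0.61 0.57 0.4 ] mom [-0.29  0.99  0.01] op 0.246 R [-0.001 -1.     0.002]
```

Request:
arm_command(
  deltas=[
    {"dx":0,"dy":-0.0002,"dz":0,"wx":0,"wy":0,"wz":0},
    {"dx":0.0003,"dy":-0.0002,"dz":0,"wx":0,"wy":0,"wz":0},
    {"dx":0.0006,"dy":-0.0002,"dz":0,"wx":0,"wy":0,"wz":0},
    {"dx":0.0006,"dy":-0.0002,"dz":0,"wx":0,"wy":0,"wz":0},
    {"dx":0.0006,"dy":-0.0002,"dz":0,"wx":0,"wy":0,"wz":0},
  ],
)

```text
clock: 20.95
tool_pos: [0.5302, 0.054, 0.2211]
eef_rot: [-0.698, -0.108, 0.109, 0.699]
contact_force: [-4.4, -1.1, -1.0]
opening: 0.248
```

```bash
python3 avg.py 6
```

```text
t 21.2 P [0.5302 0.054  0.2212] gapx of tip~ 0.0481 y -0.0008 Fx -4.71 Fy 0.09 Fz -1.94 sd [0.39 0.37 0.69] mom [-0.22  0.95 -0.02] op 0.247 R [-0.    -1.     0.002]
```

Drag is about 4.7–5.4 N with next to no vertical hand load, so it is binding lightly. I'm releasing.

Request:
arm_command(
  deltas=[
    {"dx":0,"dy":0,"dz":0,"wx":0,"wy":0,"wz":0},
    {"dx":0,"dy":0,"dz":0,"wx":0,"wy":0,"wz":0},
    {"dx":0,"dy":0,"dz":0,"wx":0,"wy":0,"wz":0},
    {"dx":0,"dy":0,"dz":0,"wx":0,"wy":0,"wz":0},
    {"dx":0,"dy":0,"dz":0,"wx":0,"wy":0,"wz":0},
  ],
  claw=0.0,
)

```text
clock: 21.7
tool_pos: [0.5307, 0.0543, 0.2215]
eef_rot: [-0.698, -0.109, 0.108, 0.699]
contact_force: [0.0, -0.0, -0.1]
opening: 0.502
```

```bash
python3 avg.py 3
```

```text
t 21.8 P [0.5306 0.0542 0.2214] gapx of tip~ 0.0485 y -0.0007 Fx -0.51 Fy -0.37 Fz -0.06 sd [0.37 0.61 0.09] mom [ 0.06  0.01 -0.02] op 0.504 R [ 0.001 -1.     0.002]
```

Fx/Fz are back to zero with the jaws open. There is plenty of time left, so I'll check the nip now that the gauge is fully settled: a soft regrip at zero vertical load, then reading the drag.

Request:
arm_command(
  deltas=[
    {"dx":0,"dy":0,"dz":0,"wx":0,"wy":0,"wz":0},
    {"dx":0,"dy":0,"dz":0,"wx":0,"wy":0,"wz":0},
    {"dx":0,"dy":0,"dz":0,"wx":0,"wy":0,"wz":0},
    {"dx":0,"dy":0,"dz":0,"wx":0,"wy":0,"wz":0},
    {"dx":0,"dy":0,"dz":0,"wx":0,"wy":0,"wz":0},
  ],
  claw=-1,
  grip_force=10,
)

```text
clock: 22.3
tool_pos: [0.5303, 0.0541, 0.2213]
eef_rot: [-0.698, -0.108, 0.108, 0.699]
contact_force: [0.2, 0.4, -0.7]
opening: 0.246
```

```bash
python3 avg.py 6
```

```text
t 22.55 P [0.5303 0.0541 0.2213] gapx of tip~ 0.0482 y -0.0008 Fx 0.12 Fy 0.09 Fz -0.27 sd [0.54 0.2  0.48] mom [-0.01  0.03 -0.05] op 0.251 R [ 0.    -1.     0.002]
```

Request:
arm_command(
  deltas=[
    {"dx":0.0002,"dy":0,"dz":0,"wx":0,"wy":0,"wz":0},
    {"dx":0.0004,"dy":0,"dz":0,"wx":0,"wy":0,"wz":0},
    {"dx":0.0005,"dy":0,"dz":0,"wx":0,"wy":0,"wz":0},
    {"dx":0.0005,"dy":0,"dz":0,"wx":0,"wy":0,"wz":0},
    {"dx":0.0005,"dy":0,"dz":0,"wx":0,"wy":0,"wz":0},
  ],
)

```text
clock: 23.05
tool_pos: [0.5305, 0.0541, 0.2213]
eef_rot: [-0.698, -0.108, 0.109, 0.699]
contact_force: [-2.4, -0.3, 1.0]
opening: 0.248
```

```bash
python3 avg.py 6
```

```text
t 23.3 P [0.5305 0.0541 0.2213] gapx of tip~ 0.0484 y -0.0008 Fx -2.54 Fy 0.28 Fz 2.29 sd [0.47 0.34 0.76] mom [-0.16  0.56 -0.06] op 0.245 R [-0.001 -1.     0.002]
```

Request:
arm_command(
  deltas=[
    {"dx":0.0002,"dy":0,"dz":0,"wx":0,"wy":0,"wz":0},
    {"dx":0.0004,"dy":0,"dz":0,"wx":0,"wy":0,"wz":0},
    {"dx":0.0005,"dy":0,"dz":0,"wx":0,"wy":0,"wz":0},
    {"dx":0.0005,"dy":0,"dz":0,"wx":0,"wy":0,"wz":0},
    {"dx":0.0005,"dy":0,"dz":0,"wx":0,"wy":0,"wz":0},
  ],
)

```text
clock: 23.8
tool_pos: [0.5306, 0.0542, 0.2213]
eef_rot: [-0.698, -0.108, 0.109, 0.699]
contact_force: [-5.3, -1.6, 5.2]
opening: 0.25
```

```bash
python3 avg.py 6
```

```text
t 24.05 P [0.5306 0.0542 0.2213] gapx of tip~ 0.0486 y -0.0008 Fx -5.34 Fy 0.11 Fz 4.89 sd [0.28 0.28 0.69] mom [-0.19  1.06 -0.07] op 0.25 R [-0.002 -1.     0.002]
```

Request:
arm_command(
  deltas=[
    {"dx":0,"dy":-0.0002,"dz":0,"wx":0,"wy":0,"wz":0},
    {"dx":0,"dy":-0.0003,"dz":0,"wx":0,"wy":0,"wz":0},
    {"dx":0,"dy":-0.0003,"dz":0,"wx":0,"wy":0,"wz":0},
    {"dx":0,"dy":-0.0003,"dz":0,"wx":0,"wy":0,"wz":0},
    {"dx":0,"dy":-0.0003,"dz":0,"wx":0,"wy":0,"wz":0},
  ],
)

```text
clock: 24.55
tool_pos: [0.5307, 0.0542, 0.2213]
eef_rot: [-0.698, -0.108, 0.109, 0.699]
contact_force: [-5.1, -1.9, 2.3]
opening: 0.246
```

```bash
python3 avg.py 6
```

```text
t 24.8 P [0.5307 0.0542 0.2213] gapx of tip~ 0.0486 y -0.0008 Fx -5.19 Fy 0.01 Fz 2.36 sd [0.25 0.59 0.67] mom [-0.25  1.06 -0.05] op 0.245 R [-0.002 -1.     0.002]
```

Request:
arm_command(
  deltas=[
    {"dx":0,"dy":-0.0002,"dz":0,"wx":0,"wy":0,"wz":0},
    {"dx":0,"dy":-0.0003,"dz":0,"wx":0,"wy":0,"wz":0},
    {"dx":0,"dy":-0.0003,"dz":0,"wx":0,"wy":0,"wz":0},
    {"dx":0,"dy":-0.0003,"dz":0,"wx":0,"wy":0,"wz":0},
    {"dx":0,"dy":-0.0003,"dz":0,"wx":0,"wy":0,"wz":0},
  ],
)

```text
clock: 25.3
tool_pos: [0.5309, 0.0541, 0.2215]
eef_rot: [-0.698, -0.108, 0.109, 0.699]
contact_force: [-3.8, -1.6, -1.8]
opening: 0.25
```

```bash
python3 avg.py 6
```

```text
t 25.55 P [0.5308 0.0541 0.2215] gapx of tip~ 0.0487 y -0.0009 Fx -4.75 Fy -0.38 Fz -1.73 sd [0.53 0.14 0.34] mom [-0.29  1.    0.  ] op 0.247 R [-0.002 -1.     0.002]
```

The nipped gauge holds about 5 N of push at near-zero vertical load with practically no motion, which is the drag asked for. I'm letting go and backing straight up.

Request:
arm_command(
  deltas=[
    {"dx":0,"dy":0,"dz":0,"wx":0,"wy":0,"wz":0},
    {"dx":0,"dy":0,"dz":0,"wx":0,"wy":0,"wz":0},
    {"dx":0,"dy":0,"dz":0,"wx":0,"wy":0,"wz":0},
    {"dx":0,"dy":0,"dz":0,"wx":0,"wy":0,"wz":0},
    {"dx":0,"dy":0,"dz":0,"wx":0,"wy":0,"wz":0},
  ],
  claw=0.1,
)

```text
clock: 26.05
tool_pos: [0.5316, 0.0546, 0.2221]
eef_rot: [-0.698, -0.109, 0.108, 0.699]
contact_force: [-0.1, 0.5, 0.0]
opening: 0.55
```

Request:
arm_command(
  deltas=[
    {"dx":0,"dy":-0.01,"dz":0,"wx":0,"wy":0,"wz":0},
    {"dx":0,"dy":-0.03,"dz":0,"wx":0,"wy":0,"wz":0},
    {"dx":0,"dy":-0.06,"dz":0,"wx":0,"wy":0,"wz":0},
    {"dx":0,"dy":-0.1,"dz":0,"wx":0,"wy":0,"wz":0},
    {"dx":0,"dy":-0.13,"dz":0,"wx":0,"wy":0,"wz":0},
  ],
)

```text
clock: 26.55
tool_pos: [0.5313, 0.0543, 0.3546]
eef_rot: [-0.698, -0.109, 0.108, 0.699]
contact_force: [0.4, 0.2, 0.6]
opening: 0.549
```

Request:
arm_command(
  deltas=[
    {"dx":-0.02,"dy":0,"dz":-0.045,"wx":0,"wy":0,"wz":0},
    {"dx":-0.03,"dy":0,"dz":-0.09,"wx":0,"wy":0,"wz":0},
    {"dx":-0.03,"dy":0,"dz":-0.135,"wx":0,"wy":0,"wz":0},
    {"dx":-0.03,"dy":0,"dz":-0.18,"wx":0,"wy":0,"wz":0},
    {"dx":-0.03,"dy":0,"dz":-0.22,"wx":0,"wy":0,"wz":0},
  ],
)

```text
clock: 27.05
tool_pos: [0.5694, -0.1672, 0.3524]
eef_rot: [-0.698, -0.108, 0.108, 0.699]
contact_force: [0.6, -0.6, 0.7]
opening: 0.552
```

Run:
```python
from avg import *
st()
cv2.imwrite("pics/s5.png",r.snapshot("scene")[:,:,::-1]);cv2.imwrite("pics/t5.png",r.snapshot("top")[:,:,::-1])
crop("pics/s5.png","pics/s5c.png",220,165,350,305,4.2)
```

```text
t 27.05 p [ 0.5694 -0.1672  0.3524] F [ 0.58 -0.58  0.72] op 0.552
```

View pics/s5c.png

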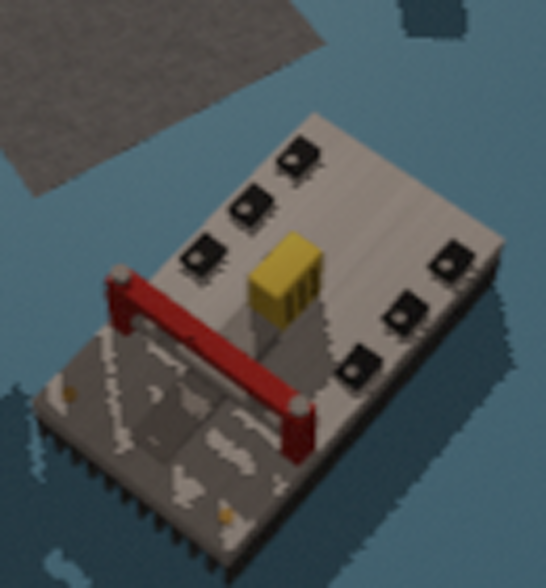

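View pics/t5.png

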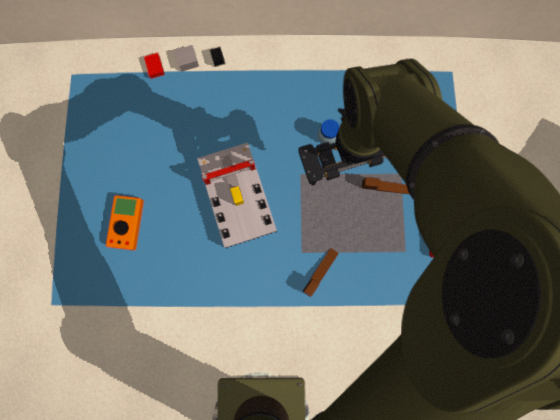

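The feeler lies flat and in line with the heat sink, its tip past the bar at about scene crop (155,445), with the hand clear. In the top view the jar (330,130) and meter (124,222) sit where they started. I'm handing in.

Run:
```python
from mv import *
print(r.finish_job()); st()
```

```text
the job is handed in; nothing more can be done
None
the job is handed in; nothing more can be done
```

I picked up the yellow feeler gauge and laid it on the heat sink. I slid its thin end under the bar until it dragged at about 5 N, then let go and handed the job in at about 27 s of the 64 s allowed.

**Insertion:** The thin end is about 48 mm past the bar's line, about 1 mm off the middle, and in line with the heat sink. Those figures come from the arm's position. The bar first touched the blade about 44 mm in.

**Nip check:** I let go, gripped the gauge again softly and pushed once more. It held about 4.7–5.3 N and moved about half a millimetre.
- **Vertical load:** the hand's vertical load during that test drifted between about -1.7 and +4.9 N, so the drag figure is approximate.
- **Bearing force:** from the drag I estimate the gauge bears on the heat sink with 3 to 6 N in all. I could not measure that directly.

**Pressing:** While laying the gauge down, one step pressed it onto the face with about 15 N. The tip was still about 23 mm short of the bar then. Once it was under the bar, the hand's own vertical push stayed at or below about 6 N in the readings I took.

**Last pictures:** The gauge lies flat and released, with the hand clear. The meter and jar have not visibly moved. The arm hid most of the screwdriver in the final top view, but nothing went near it. I judged flatness by eye and did not measure it again.

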